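# Blow out the blue spray-gun air line with the joystick valve

## Task

On the painter's bench, blow out the blue air outlet: tilt the red-knobbed valve stick most of the way over towards the blue coupling on its base, hold it there for at least two seconds, then let go so that it springs back upright. Do not tilt it towards the yellow coupling, and leave the black-knobbed stick alone.

Things in the scene. Friction and masses are not known exactly. Their poses are not given: they have to be found in the camera images.
- red_knob (a point): Centre of the red ball knob, 36 mm across, on the stick to be worked; 160 mm above the bench when upright. Its 13 mm steel rod pivots 100 mm straight below, over a bolted valve block 80 x 110 mm, 58 mm high (rubber boot 60 mm across up to 94 mm above the bench). Knob and upper rod are clear all round; a dial gauge 66 mm high stands 82 mm off, square to the tilting plane.
- red_stick (a joint): Tilt of the red-knobbed stick, rad, 0 upright; the sign does not tell which coupling. It tilts only in the upright plane through the blue and yellow couplings, to a stop at 0.55 rad (knob 52 mm sideways) either way; a spring, 0.9 N m/rad (5 N at the knob at the stop), returns it when let go. Most of the way is 0.33 rad or more (32 mm).
- blue_coupling: Upright air coupling with a blue sleeve, 34 mm across, 48 mm high, fixed on the 120 x 240 mm plate of the red-knobbed valve, 90 mm sideways from the stick. Origin at the centre of its underside, 8 mm above the bench. A like one with a yellow sleeve stands 90 mm off on the stick's other side. Which side is blue, and the valve's place and yaw (up to 0.5 rad), vary.
- black_stick (a joint): Tilt, rad, 0 upright, of the black-knobbed stick of a second valve of the same size and shape, 0.3 m or more to one side of the red one; both its couplings are plain steel. To be left alone.

How it is judged (in metres and radians):
On the way:
1. the red-knobbed stick is held at least 0.33 rad over towards the blue coupling for two seconds ((value of joint red_stick above 0.33 rad or value of joint red_stick below -0.33 rad) and horizontal distance between red_knob and blue_coupling below 0.075 m), for 2 s.
At the end, for the whole second after the job is handed in: The red-knobbed stick has been let go and stands upright again within 0.1 rad, and the black-knobbed stick is upright within 0.1 rad (value of joint red_stick between -0.1 and 0.1 rad and value of joint black_stick between -0.1 and 0.1 rad); the robot touches nothing.
It fails at once if the red-knobbed stick is tilted towards the yellow coupling (knob more than 20 mm that way) (horizontal distance between red_knob and blue_coupling above 0.11 m).
It fails at once if the black-knobbed stick is tilted by more than 0.17 rad (value of joint black_stick above 0.17 rad or value of joint black_stick below -0.17 rad).
It also fails if it takes over 40 s, if anything falls off the work surface, if the arm or the gripper's body presses on something with over 40 N, if the wrist force passes 120 N, or if a joint passes its speed limit or range.

## Robot

A 6-joint arm with a two-finger parallel gripper is mounted at the origin on the work surface. World frame = base frame: x ahead of the robot, y to its left, z up, the work surface at z = 0. Lengths are in m, angles in degrees, forces in N, time in s.
With the tool pointing down it reaches from about 0.325 to 0.775 m from the base axis. Payload 9.3 kg.
Tool frame: the origin (TCP) lies midway between the tips of the shut fingers; the grasp point (between the pads) lies 19 mm behind it; z points along the fingers, y is the line along which they close (so a half turn about z gives the same grasp; the last joint's range is limited). The gripper opens to 85 mm and grips with 20 to 120 N. Pads are 22 mm wide; open, the fingers measure 114 mm over their backs; the gripper's body (76 mm by 85 mm) begins 54 mm behind the grasp point. The pads swing forward as they close: fully open they stand 13 mm farther back than shut.
Start: joints at [-79.332, 14.817, 1.232, 76.415, 0, 81.257], TCP at [0.183, -0.519, 0.194] pointing down, gripper open.
Joint ranges: [-174.27, 174.27], [-52.1, 104.24], [-59.71, 78.15], [-110.17, 111.67], [-87.03, 83.33], [-180, 180]. Speed limits (degrees/s): [127.2, 127.2, 159.86, 180, 180, 180].

## Interface

Orientations are given as a 3x3 rotation matrix whose columns are the frame's x, y, z axes.
In Python, from rig import ctrl gives the robot as it stands.
- The arm moves only by the tool send_rows, never from a script. Its arguments are lists of equal length, an entry for each row: "dp": the shift along the tool's x, y, z in mm, a list of three; "rotation": the turn, a rotation vector about the tool's x, y, z in degrees, a list of three. In form: {"dp": [[tx, ty, tz], ...], "rotation": [[ax, ay, az], ...]}. A call has 1 to 20 rows; each row shifts and turns the commanded pose from where the row before left it, along the tool's axes as they then stand; what a row does not reach is not made up. A row lasts 1/12 s, in which the tool goes at most 41.7 mm and 7.16 degrees, less where a joint would pass 70% of its speed; a pose out of reach is approached as far as the arm can. A call is refused whole if a number of a shift passes 41.7 or a number of a turn 7.16, either way. A call with a gripper value outside its range is refused whole. "claw" is the gripper command: -1 is shut, 1 is fully open, values between are in proportion, set as the call begins (left out, the last holds). The fingers move at their own pace and stop on an object; the grip force is fixed at half the most. Time passes only in rows, so rows that do not move let the fingers close. It gives the time, the measured TCP pose, the force, the opening and the grip force at its end, in the units of the state.
- ctrl.sense(): the state, without advancing time (a new reading comes with each control period).
- ctrl.read_camera(name): name is "scene" or "top"; returns (picture, depth): 480x640x3 uint8, blue, green, red; 480x640 float32, m along the optical axis (not along the pixel's ray), 0 where there is no reading.
- ctrl.calibration(name): a dict with "mtx" (3x3 intrinsics, pixels), "xyz" and "rotation" of the camera in the world. Camera axes: x right, y down, z forward; pixel columns grow to the right and rows downward; lengths in m; the calibration is good to about 2 mm. A picture is of the moment at which its call begins. calibration takes no time and is no camera call.
- ctrl.hand_in(): hands the job in; it is judged then, once.
The state is a dict: "time": time; "joint_pos": joint angles; "joint_velocities": joint speeds; "joint_efforts": joint torques, N m; "position": TCP position; "ee_rot": TCP orientation; "force": force on the tool from outside, world axes, zero at the start; "wrist_torque": the same for the moment, N m; "width": opening from 0.0 (shut) to 1.0 (fully open); "gripper_force": force on a finger pad.
Only numpy, scipy, OpenCV 4.12 (cv2) and the standard library are available. Lean on these libraries where they do the work, as an engineer would, in place of code of your own. Each camera call takes 0.05 s, during which the arm holds its last target. There are 200 camera calls.

## Working session

There is one attempt and no reset: what is moved stays moved. The work goes in short steps, Python scripts to look and compute and a tool call to move; the robot and the scene stay as the last step left them, time stands still between calls to the robot, and variables do not carry over. Pictures are saved under pics/ and viewed, at most 10 in all, crops included, and the job is handed in when it is done.

Besides the shell and the picture viewer there is one more tool, called after "Emit:" by a JSON object that holds its "fn" and its "kwargs". send_rows: Moves the arm, as the interface text tells. Its arguments: {"type":"object","properties":{"dp":{"type":"array","items":{"type":"array","items":{"type":"number"}}},"rotation":{"type":"array","items":{"type":"array","items":{"type":"number"}}},"claw":{"type":"number"}},"required":["dp","rotation"]}

```bash
mkdir -p pics; cat > h.py <<'E'
import numpy as np, cv2
from rig import ctrl
def pt(name,u,v,d=None,z=None):
    c=ctrl.calibration(name);K=np.array(c["mtx"]);R=np.array(c["rotation"]);t=np.array(c["xyz"])
    r=R@np.linalg.inv(K)@np.array([u,v,1.])
    s=d if d is not None else (z-t[2])/r[2]
    return t+r*s
E
python3 - <<'E'
from h import *
for n in("scene","top"):
    p,d=ctrl.read_camera(n);cv2.imwrite(f"pics/{n}1.png",p);np.save(n+"1.npy",d)
    print(n,ctrl.calibration(n))
s=ctrl.sense();print(s["time"],s["position"],s["ee_rot"])
E
```

```text
scene {'mtx': array([[535.2234442 ,   0.        , 316.61938691],
       [  0.        , 535.2234442 , 232.31844469],
       [  0.        ,   0.        ,   1.        ]]), 'xyz': array([ 0.9128993 , -0.65691881,  0.6587799 ]), 'rotation': array([[ 0.8656727 ,  0.30584888, -0.39631709],
       [ 0.50054828, -0.51634747,  0.69486453],
       [ 0.00788621, -0.79990109, -0.60008004]])}
top {'mtx': array([[545.30753212,   0.        , 329.22579392],
       [  0.        , 545.30753212, 238.66004488],
       [  0.        ,   0.        ,   1.        ]]), 'xyz': array([ 0.42610779, -0.0398766 ,  0.93992014]), 'rotation': array([[-2.98727361e-04, -9.85196959e-01,  1.71425967e-01],
       [-9.99956580e-01,  1.89093239e-03,  9.12479295e-03],
       [-9.31387318e-03, -1.71415798e-01, -9.85154747e-01]])}
0.1 [ 0.18274054 -0.5184414   0.19322941] [[ 9.43165699e-01  3.32322781e-01 -1.83003473e-04]
 [ 3.32322755e-01 -9.43164966e-01  1.19693143e-03]
 [ 2.25165116e-04 -1.18972088e-03 -9.99999267e-01]]
```

View pics/scene1.png

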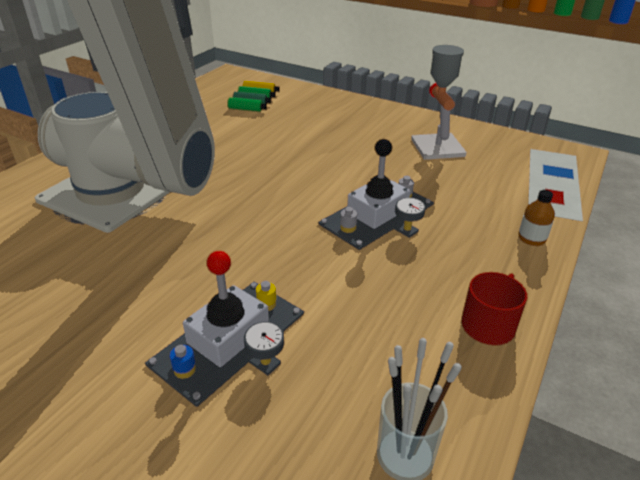

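View pics/top1.png

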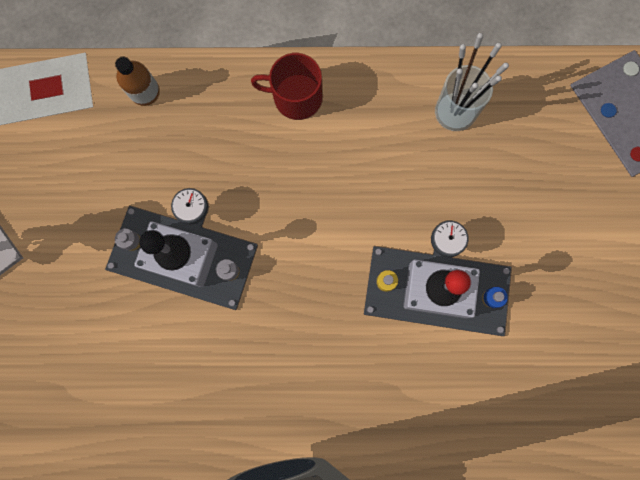

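The scene view shows the red knob at (219,263), the blue coupling at (182,352) and the yellow one at (266,290). The top view shows the red knob at (458,282), blue at (498,296), yellow at (388,280) and the dial at (451,237).

```bash
python3 - <<'E'
from h import *
def P(n):
    c=ctrl.calibration(n);R=np.array(c["rotation"]).T
    return np.array(c["mtx"])@np.c_[R,-R@np.array(c["xyz"])]
hsv={n:cv2.cvtColor(cv2.imread(f"pics/{n}1.png"),cv2.COLOR_BGR2HSV) for n in("scene","top")}
def cen(n,u,v,lo,hi):
    m=cv2.inRange(hsv[n],lo,hi);w=np.zeros_like(m);w[v-20:v+21,u-20:u+21]=1;y,x=np.nonzero(m*w)
    return x.mean(),y.mean()
col={"red":((0,150,60),(8,255,255)),"blue":((100,130,40),(130,255,255)),"yellow":((22,170,90),(34,255,255))}
px={"red":((219,263),(458,282)),"blue":((182,355),(498,296)),"yellow":((266,293),(388,280))}
for k in px:
    a=cen("scene",*px[k][0],*col[k]);b=cen("top",*px[k][1],*col[k])
    X=cv2.triangulatePoints(P("scene"),P("top"),np.array(a),np.array(b)).ravel();X=X[:3]/X[3]
    print(k,np.round(a,1),np.round(b,1),X.round(4), "z-plane:",pt("scene",*a,z=.16 if k=="red" else .043).round(4),pt("top",*b,z=.16 if k=="red" else .043).round(4))
E
```

```text
red [218.3 262.1] [457.  281.8] [ 0.4987 -0.2149  0.1615] z-plane: [ 0.4974 -0.2137  0.16  ] [ 0.4989 -0.2152  0.16  ]
blue [182.4 360.3] [494.4 297.2] [ 0.4855 -0.3046  0.0317] z-plane: [ 0.4935 -0.3108  0.043 ] [ 0.4845 -0.3015  0.043 ]
yellow [266.8 295.2] [386.3 281. ] [ 0.5132 -0.1261  0.0303] z-plane: [ 0.5221 -0.1362  0.043 ] [ 0.5112 -0.1255  0.043 ]
```

Emit:
{"fn": "send_rows", "kwargs": {"claw": -1, "dp": [[0, 0, -40], [0, 0, -40], [0, 0, 0], [0, 0, 0], [0, 0, 0], [0, 0, 0], [19, -29, 0], [19, -29, 0], [19, -29, 0], [19, -29, 0], [19, -29, 0], [19, -29, 0], [19, -29, 0], [19, -29, 0], [19, -29, 0], [19, -29, 0], [19, -29, 0], [19, -29, 0], [19, -29, 0], [19, -29, 0]], "rotation": [[0, 0, 0], [0, 0, 0], [0, 0, 7.05], [0, 0, 7.05], [0, 0, 7.05], [0, 0, 7.05], [0, 0, 0], [0, 0, 0], [0, 0, 0], [0, 0, 0], [0, 0, 0], [0, 0, 0], [0, 0, 0], [0, 0, 0], [0, 0, 0], [0, 0, 0], [0, 0, 0], [0, 0, 0], [0, 0, 0], [0, 0, 0]]}}

```text
time: 1.77
position: [0.5085, -0.1565, 0.2736]
ee_rot: [[0.988, -0.153, -0.0], [-0.153, -0.988, 0.0], [-0.0, -0.0, -1.0]]
force: [0.3, -1.3, 0.3]
width: -0.003
gripper_force: 0.0
```

Emit:
{"fn": "send_rows", "kwargs": {"dp": [[0, 0, 0], [0, 0, 0], [0, 0, 0], [0, 0, 0]], "rotation": [[0, 0, 0], [0, 0, 0], [0, 0, 0], [0, 0, 0]]}}

```text
time: 2.1
position: [0.5072, -0.1588, 0.2737]
ee_rot: [[0.988, -0.154, -0.0], [-0.154, -0.988, -0.0], [-0.0, 0.0, -1.0]]
force: [-1.1, -0.5, -0.2]
width: 0.001
gripper_force: 0.0
```

Emit:
{"fn": "send_rows", "kwargs": {"dp": [[0, 0, 17], [0, 0, 17], [0, 0, 17], [0, 0, 17], [0, 0, 17], [0, 0, 17], [0, 0, 17], [0, 0, 15], [0, 0, 0], [0, 0, 0]], "rotation": [[0, 0, 0], [0, 0, 0], [0, 0, 0], [0, 0, 0], [0, 0, 0], [0, 0, 0], [0, 0, 0], [0, 0, 0], [0, 0, 0], [0, 0, 0]]}}

```text
time: 2.93
position: [0.5069, -0.1589, 0.1398]
ee_rot: [[0.988, -0.154, -0.001], [-0.154, -0.988, 0.0], [-0.001, -0.0, -1.0]]
force: [0.2, 0.1, 0.0]
width: 0.002
gripper_force: 0.0
```

```bash
python3 - <<'E'
from h import *
p,d=ctrl.read_camera("scene");cv2.imwrite("pics/s2.png",cv2.resize(p[150:420,100:420],None,fx=2,fy=2))
E
```

```text
(no output)
```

View pics/s2.png

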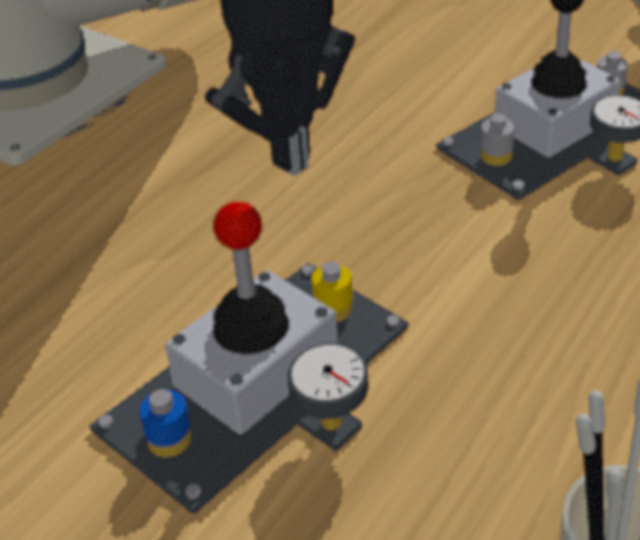

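The shut fingers hang at crop (292,165), clear of the red knob at (238,225) and on its yellow side.

Emit:
{"fn": "send_rows", "kwargs": {"dp": [[0, 6, 0], [0, 6, 0], [0, 6, 0], [0, 6, 0], [0, 6, 0], [0, 6, 0], [0, 6, 0], [0, 6, 0], [0, 6, 0], [0, 6, 0], [0, 0, 0], [0, 0, 0]], "rotation": [[0, 0, 0], [0, 0, 0], [0, 0, 0], [0, 0, 0], [0, 0, 0], [0, 0, 0], [0, 0, 0], [0, 0, 0], [0, 0, 0], [0, 0, 0], [0, 0, 0], [0, 0, 0]]}}

```text
time: 3.98
position: [0.4985, -0.2178, 0.1398]
ee_rot: [[0.988, -0.153, 0.0], [-0.153, -0.988, 0.0], [0.0, -0.0, -1.0]]
force: [-0.8, 0.4, 2.0]
width: -0.003
gripper_force: 0.8
```

```bash
cat > k.py <<'E'
from h import *
from scipy.optimize import minimize_scalar
# tilt from the knob's blob in the scene view: knob = pivot + 0.1*(sin a*dir, cos a)
p,d=ctrl.read_camera("scene");cv2.imwrite("pics/s3.png",cv2.resize(p[150:420,100:420],None,fx=2,fy=2))
m=cv2.inRange(cv2.cvtColor(p,cv2.COLOR_BGR2HSV),(0,150,60),(8,255,255));m[:,:120]=0;m[400:]=0;m[:,330:]=0
n,l,st,ce=cv2.connectedComponentsWithStats(m);i=1+st[1:,4].argmax();(u,v),r=cv2.minEnclosingCircle(np.argwhere(l==i)[:,::-1].astype(np.float32))
c=ctrl.calibration("scene");R=np.array(c["rotation"]).T
def pr(a):
    X=np.array([.4987-.153*.1*np.sin(a),-.2149-.988*.1*np.sin(a),.06+.1*np.cos(a)])
    q=np.array(c["mtx"])@R@(X-c["xyz"]);return q[:2]/q[2]
f=minimize_scalar(lambda a:np.hypot(*(pr(a)-(u,v))),bounds=(-.6,.6),method="bounded")
print((u,v),r,"tilt",f.x,"resid px",f.fun,ctrl.sense()["force"],ctrl.sense()["time"])
E
python3 k.py
```

```text
(213.5465087890625, 265.7441711425781) 12.268107414245605 tilt 0.08914696782612043 resid px 0.6254080179113753 [-0.39084768  1.38391084  1.34502783] 4.0333
```

View pics/s3.png

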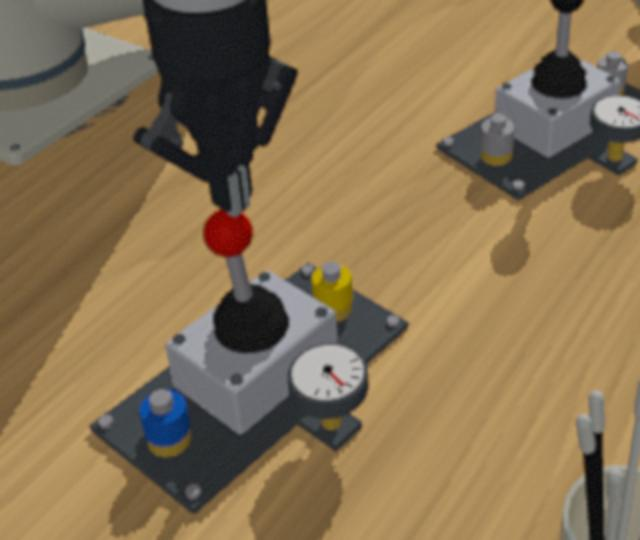

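```bash
python3 - <<'E'
from h import *
c=ctrl.calibration("scene")
for X in ([.5069,-.1589,.1398],[.4985,-.2178,.1398],[.4985,-.2178,.178]):
    q=np.array(c["mtx"])@np.array(c["rotation"]).T@(np.array(X)-c["xyz"]);q=q/q[2];print(q,"crop",(q[0]-100)*2,(q[1]-150)*2)
p,d=ctrl.read_camera("top");cv2.imwrite("pics/t3.png",cv2.resize(p[180:380,340:560],None,fx=3,fy=3))
E
```

```text
[247.11738057 254.4283501    1.        ] crop 294.2347611475254 208.85670020532194
[218.57614708 274.57960226   1.        ] crop 237.15229415603642 249.15920451645502
[215.82340797 254.27837488   1.        ] crop 231.64681593111828 208.55674976147907
```

View pics/t3.png

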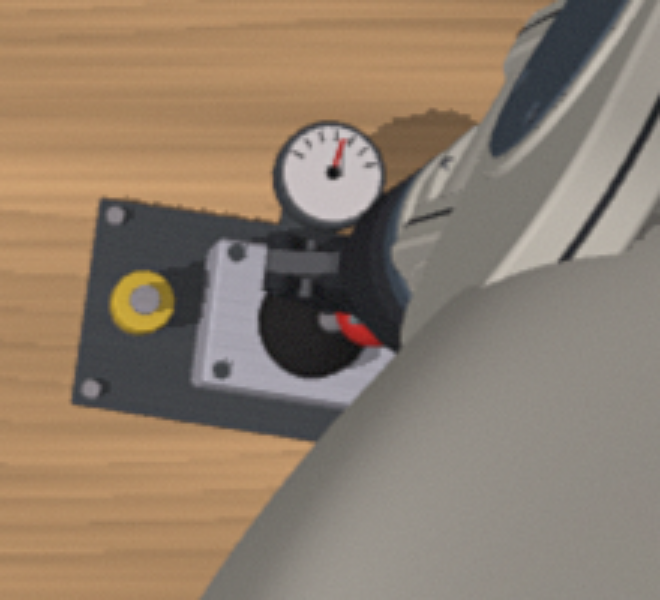

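The top view shows the gripper over the knob, which is visible at crop (360,328). In the scene view the fingertips look about 35 mm higher than the reported TCP, so I'll check the depth.

```bash
python3 - <<'E'
from h import *
p,d=ctrl.read_camera("scene")
for u,v in((219,238),(219,243),(219,248),(218,251),(213,262),(213,266),(213,270),(206,238),(171,220)):
    print((u,v),p[v,u],d[v,u],pt("scene",u,v,d=d[v,u]).round(4))
print(ctrl.sense())
E
```

```text
(219, 238) [49 52 46] 0.7325742 [ 0.5093 -0.2188  0.2119]
(219, 243) [70 70 66] 0.7368715 [ 0.509  -0.2198  0.2038]
(219, 248) [90 90 85] 0.741259 [ 0.5087 -0.2207  0.1955]
(218, 251) [97 98 93] 0.74349546 [ 0.5076 -0.2223  0.1908]
(213, 262) [  0   6 136] 0.7473295 [ 0.5041 -0.2314  0.176 ]
(213, 266) [ 19  22 144] 0.7462212 [ 0.5065 -0.235   0.1723]
(213, 270) [  3   6 138] 0.7449857 [ 0.5088 -0.2385  0.1686]
(206, 238) [31 25 25] 0.71019775 [ 0.5067 -0.2408  0.2254]
(171, 220) [57 54 53] 0.6690436 [ 0.4855 -0.2752  0.2682]
{'time': 4.1333, 'joint_pos': array([-3.23875972e+01,  1.54237731e+01, -5.87102631e+00,  6.86965963e+01,
        5.61769859e-03,  1.56387724e+02]), 'joint_velocities': array([ 0.13417864, -0.03983741, -0.0850228 ,  0.06504964,  0.02055211,
        0.01098065]), 'joint_efforts': array([-5.05442787e-01, -5.44501448e+01,  3.30294120e+01, -9.92818270e-02,
       -1.34517741e-01, -7.90721515e-04]), 'position': array([ 0.49860037, -0.2172314 ,  0.13987547]), 'ee_rot': array([[ 9.88294171e-01, -1.52560148e-01,  1.79331683e-04],
       [-1.52560151e-01, -9.88294187e-01,  2.35586400e-06],
       [ 1.76873049e-04, -2.96871553e-05, -9.99999984e-01]]), 'force': array([-0.06648298,  1.04556949,  1.40563998]), 'wrist_torque': array([ 0.14493025, -0.01300399,  0.01908154]), 'gripper_force': 0.70724006742239, 'width': -0.004187519916760717}
```

Measured by depth, the fingertips end at about z = 0.177, so they are resting on top of the knob. The reported TCP z is about 37 mm too low. I'll lift off, go back and come down deeper.

Emit:
{"fn": "send_rows", "kwargs": {"dp": [[0, 0, -15], [0, 0, -25], [0, 0, 0], [0, -15, 0], [0, -15, 0], [0, -15, 0], [0, -15, 0], [0, 0, 0], [0, 0, 15], [0, 0, 15], [0, 0, 15], [0, 0, 15], [0, 0, 15], [0, 0, 0], [0, 0, 0]], "rotation": [[0, 0, 0], [0, 0, 0], [0, 0, 0], [0, 0, 0], [0, 0, 0], [0, 0, 0], [0, 0, 0], [0, 0, 0], [0, 0, 0], [0, 0, 0], [0, 0, 0], [0, 0, 0], [0, 0, 0], [0, 0, 0], [0, 0, 0]]}}

```text
time: 5.38
position: [0.5073, -0.1582, 0.1044]
ee_rot: [[0.988, -0.153, -0.001], [-0.153, -0.988, 0.001], [-0.001, -0.0, -1.0]]
force: [0.3, 0.4, 0.1]
width: -0.001
gripper_force: 0.0
```

Emit:
{"fn": "send_rows", "kwargs": {"dp": [[0, 0, 13], [0, 0, 13], [0, 0, 0], [0, 0, 0]], "rotation": [[0, 0, 0], [0, 0, 0], [0, 0, 0], [0, 0, 0]]}}

```text
time: 5.72
position: [0.5078, -0.1583, 0.0794]
ee_rot: [[0.988, -0.153, 0.0], [-0.153, -0.988, -0.0], [0.0, 0.0, -1.0]]
force: [0.0, -0.0, -0.2]
width: -0.005
gripper_force: 0.0
```

```bash
python3 k.py
```

```text
(218.26922607421875, 262.5) 11.962197303771973 tilt -0.00041444128919622793 resid px 0.4865324375755524 [-0.00710991 -0.06577678 -0.52895425] 5.7667
```

View pics/s3.png

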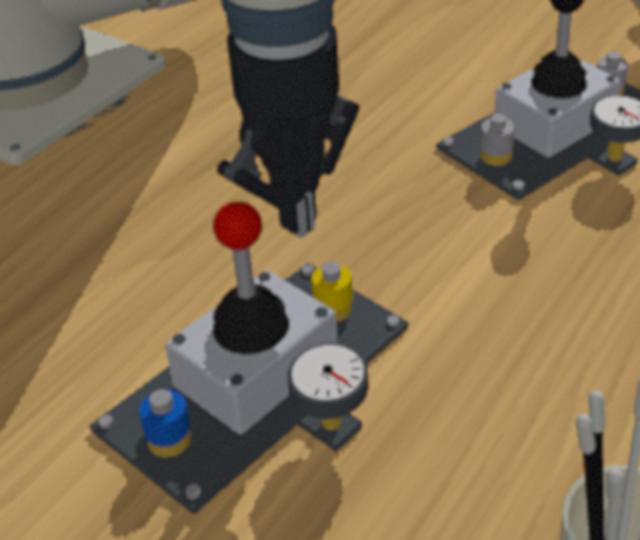

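The fingertips are at crop (300,234), below knob level, and the stick is upright. I'll raise 15 mm and push.

Emit:
{"fn": "send_rows", "kwargs": {"dp": [[0, 0, -15], [0, 5, 0], [0, 5, 0], [0, 5, 0], [0, 5, 0], [0, 5, 0], [0, 5, 0], [0, 5, 0], [0, 5, 0], [0, 5, 0], [0, 5, 0], [0, 0, 0], [0, 0, 0]], "rotation": [[0, 0, 0], [0, 0, 0], [0, 0, 0], [0, 0, 0], [0, 0, 0], [0, 0, 0], [0, 0, 0], [0, 0, 0], [0, 0, 0], [0, 0, 0], [0, 0, 0], [0, 0, 0], [0, 0, 0]]}}

```text
time: 6.85
position: [0.4999, -0.2076, 0.0935]
ee_rot: [[0.988, -0.153, -0.0], [-0.153, -0.988, 0.001], [-0.0, -0.0, -1.0]]
force: [0.7, 0.7, -0.4]
width: 0.001
gripper_force: 0.9
```

```bash
python3 k.py
```

```text
(206.8076934814453, 271.19232177734375) 12.773141860961914 tilt 0.21784351671420701 resid px 0.8386562342227819 [-0.20078145  1.86672687 -0.36240363] 6.9
```

Emit:
{"fn": "send_rows", "kwargs": {"dp": [[0, 5, 0], [0, 5, 0], [0, 5, 0], [0, 4, 0], [0, 3, 0], [0, 0, 0], [0, 0, 0], [0, 0, 0]], "rotation": [[0, 0, 0], [0, 0, 0], [0, 0, 0], [0, 0, 0], [0, 0, 0], [0, 0, 0], [0, 0, 0], [0, 0, 0]]}}

```text
time: 7.57
position: [0.4965, -0.2291, 0.0936]
ee_rot: [[0.988, -0.153, -0.0], [-0.153, -0.988, 0.0], [-0.0, -0.0, -1.0]]
force: [0.4, 5.7, -2.9]
width: 0.0
gripper_force: 2.5
```

```bash
python3 k.py
```

```text
(195.8076934814453, 283.4230651855469) 12.663826942443848 tilt 0.44861562585955994 resid px 0.5868368820128373 [-0.04614156  4.90863439 -3.09014034] 7.6167
```

View pics/s3.png

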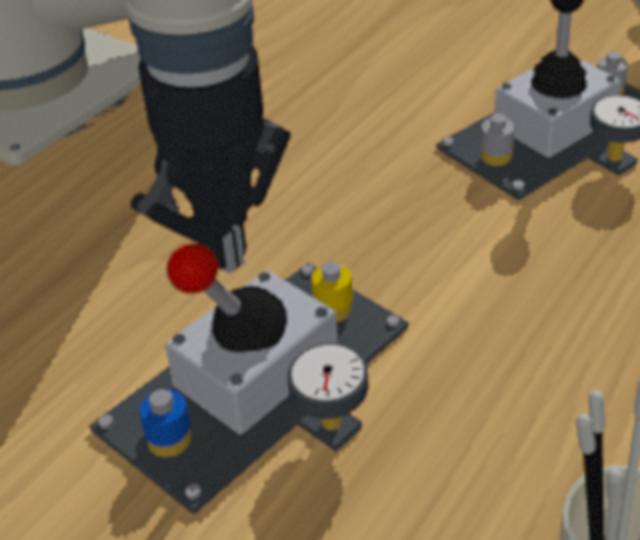

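The knob, at crop (192,268), is tilted about 0.45 rad towards blue with the fingers behind it, and the dial has swung. I'll hold it for over 3 s.

Emit:
{"fn": "send_rows", "kwargs": {"dp": [[0, 0, 0], [0, 0, 0], [0, 0, 0], [0, 0, 0], [0, 0, 0], [0, 0, 0], [0, 0, 0], [0, 0, 0], [0, 0, 0], [0, 0, 0], [0, 0, 0], [0, 0, 0], [0, 0, 0], [0, 0, 0], [0, 0, 0], [0, 0, 0], [0, 0, 0], [0, 0, 0], [0, 0, 0], [0, 0, 0]], "rotation": [[0, 0, 0], [0, 0, 0], [0, 0, 0], [0, 0, 0], [0, 0, 0], [0, 0, 0], [0, 0, 0], [0, 0, 0], [0, 0, 0], [0, 0, 0], [0, 0, 0], [0, 0, 0], [0, 0, 0], [0, 0, 0], [0, 0, 0], [0, 0, 0], [0, 0, 0], [0, 0, 0], [0, 0, 0], [0, 0, 0]]}}

```text
time: 9.28
position: [0.4965, -0.2289, 0.0937]
ee_rot: [[0.988, -0.153, -0.0], [-0.153, -0.988, 0.0], [-0.0, -0.0, -1.0]]
force: [0.7, 4.4, -3.5]
width: -0.002
gripper_force: 2.5
```

Emit:
{"fn": "send_rows", "kwargs": {"dp": [[0, 0, 0], [0, 0, 0], [0, 0, 0], [0, 0, 0], [0, 0, 0], [0, 0, 0], [0, 0, 0], [0, 0, 0], [0, 0, 0], [0, 0, 0], [0, 0, 0], [0, 0, 0], [0, 0, 0], [0, 0, 0], [0, 0, 0], [0, 0, 0], [0, 0, 0], [0, 0, 0], [0, 0, 0], [0, 0, 0]], "rotation": [[0, 0, 0], [0, 0, 0], [0, 0, 0], [0, 0, 0], [0, 0, 0], [0, 0, 0], [0, 0, 0], [0, 0, 0], [0, 0, 0], [0, 0, 0], [0, 0, 0], [0, 0, 0], [0, 0, 0], [0, 0, 0], [0, 0, 0], [0, 0, 0], [0, 0, 0], [0, 0, 0], [0, 0, 0], [0, 0, 0]]}}

```text
time: 10.95
position: [0.4966, -0.2289, 0.0937]
ee_rot: [[0.988, -0.153, -0.0], [-0.153, -0.988, 0.0], [-0.0, -0.0, -1.0]]
force: [-0.9, 4.9, -2.8]
width: 0.001
gripper_force: 2.5
```

```bash
python3 k.py
```

```text
(196.14788818359375, 283.73944091796875) 12.873465538024902 tilt 0.44908173352044783 resid px 0.12351017495738122 [ 0.82776797  5.01024693 -3.09470747] 11.0
```

Held for over 3 s. Now I'll back off slowly, then lift clear.

Emit:
{"fn": "send_rows", "kwargs": {"dp": [[0, -5, 0], [0, -5, 0], [0, -5, 0], [0, -5, 0], [0, -5, 0], [0, -5, 0], [0, -5, 0], [0, -5, 0], [0, -5, 0], [0, -5, 0], [0, -6, 0], [0, -8, 0], [0, -8, 0], [0, 0, 0], [0, 0, -25], [0, 0, -30], [0, 0, -30], [0, 0, -30], [0, 0, 0], [0, 0, 0]], "rotation": [[0, 0, 0], [0, 0, 0], [0, 0, 0], [0, 0, 0], [0, 0, 0], [0, 0, 0], [0, 0, 0], [0, 0, 0], [0, 0, 0], [0, 0, 0], [0, 0, 0], [0, 0, 0], [0, 0, 0], [0, 0, 0], [0, 0, 0], [0, 0, 0], [0, 0, 0], [0, 0, 0], [0, 0, 0], [0, 0, 0]]}}

```text
time: 12.67
position: [0.5085, -0.1585, 0.2102]
ee_rot: [[0.988, -0.153, 0.003], [-0.153, -0.988, -0.002], [0.003, 0.001, -1.0]]
force: [0.4, 0.2, -1.2]
width: 0.002
gripper_force: 0.0
```

Emit:
{"fn": "send_rows", "kwargs": {"dp": [[0, 0, 0], [0, 0, 0], [0, 0, 0], [0, 0, 0], [0, 0, 0], [0, 0, 0]], "rotation": [[0, 0, 0], [0, 0, 0], [0, 0, 0], [0, 0, 0], [0, 0, 0], [0, 0, 0]]}}

```text
time: 13.17
position: [0.5076, -0.1581, 0.2084]
ee_rot: [[0.988, -0.153, -0.001], [-0.153, -0.988, 0.0], [-0.001, -0.0, -1.0]]
force: [-0.5, 0.3, -0.4]
width: -0.0
gripper_force: 0.0
```

```bash
python3 k.py
```

```text
(218.4945526123047, 262.2275085449219) 12.09788990020752 tilt -0.005844942847351543 resid px 0.5876210147880985 [-0.68050299 -0.45289738 -0.07961811] 13.2167
```

```bash
python3 -c "
from rig import ctrl
print(ctrl.hand_in())"
```

```text
the job is handed in; nothing more can be done
None
```

I held the red-knobbed stick about 0.45 rad over towards the blue coupling for more than 3 s, then released it; it measured upright again with the gripper clear, the black stick was never approached, and I handed the job in at about 13 s (no verdict was returned).

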